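# Pull the lint filter of a washing-machine drain pump

## Task

Pull the lint filter from this washing-machine drain pump. First slide the shallow steel dish along the counter, without lifting it, until the open end of the pump's drain spout is over the middle of it; then unscrew the filter cap by its bar (the thread may be left- or right-handed: try both ways to find which one loosens it) and lift the filter straight up out of its chamber. Finish while still holding the filter in the gripper, upright and still, its strainer hanging right over the chamber's mouth and wholly clear of it, with the dish still under the spout and everything else on the counter left where it was.

Things in the scene. Friction and masses are not known exactly. Their poses are not given: they have to be found in the camera images.
- spout (a point): Open end of the pump's drain spout, a grey barbed tube 17 mm across sticking out level from the pump's side, 120 mm from the filter chamber's upright axis; this point is 53 mm above the counter (underside of the tube 44 mm). Its y axis points outward along the spout, z up. The pump is fixed; on this side nothing else of it reaches beyond 38 mm from the chamber's axis.
- mouth (a point): Centre of the rim of the pump's upright grey filter chamber (72 mm across), 125 mm above the counter; axes as the spout's. On the far side from the spout (-y) pump housing and motor reach 140 mm out, their steel foot 155 mm; a hose stub reaches 77 mm out towards +x. All these stay below 110 mm over the counter.
- filter_bar (a point): Centre of the grip bar on the white filter cap: 54 mm long (x axis), 12 mm thick (y), 24 mm high (z up). It stands on the cap's flat disc, 71 mm across and 10 mm thick, whose top is 12 mm below this point. At the start the cap sits on the chamber's rim, this point 22 mm above mouth. Filter about 0.12 kg, loose, one piece.
- filter: The filter (cap, thread lugs, strainer); origin at the centre of the cap disc's underside, x along the bar, z up. Short coarse thread: it turns level and easily (under 0.3 N m), and after about 65 degrees the loosening way it meets a hard stop; from about 53 degrees to that stop it lifts straight out with 2 mm of play. The other way it stops dead within about 8 degrees. Either hand is possible; nothing outside shows it.
- filter_foot (a point): Centre of the underside of the filter's strainer (34 mm across), 53 mm below the underside of the cap disc, 75 mm below the middle of the bar; inside the chamber at the start.
- pump: The drain pump with its steel foot (fixed). Origin on the counter on the filter chamber's axis, 125 mm under mouth; z up, y towards the spout.
- dish_centre (a point): Centre of the round shallow steel dish, half-way up. It is 150 mm across at the rim, 132 mm at the foot, 28 mm high, wall 3 mm, about 0.28 kg, loose on the counter: it slides when pushed and stays where it is left.
- dish: The same dish; origin at the centre of its underside.
- screwdriver: Bystander, leave it alone: screwdriver lying near the robot, about 200 mm long.
- wrench: Bystander, leave it alone: small spanner lying to the right of the screwdriver, 150 mm long.
- brush: Bystander, leave it alone: cleaning brush lying beyond the work, 170 mm long.
- hose_clamp: Bystander, leave it alone: steel hose-clamp ring, 42 mm across and 12 mm high, lying beyond the pump.
- detergent: Bystander, leave it alone: white bottle, 72 mm across and 190 mm high, beyond the pump.
- stain_jar: Bystander, leave it alone: white jar, 68 mm across and 100 mm high.
- mug: Bystander, leave it alone: white mug, 80 mm across and 92 mm high.
- elbow: Bystander, leave it alone: black rubber hose elbow, about 90 mm by 80 mm and 38 mm high, to the right of the pump.
Things that resemble listed ones, but are neither listed nor needed, are in the scene too. What is shaped like the filter but blue, green or pink is not meant.

How it is judged:
On the way, in this order (a step that is already met when the one before it is completed fails the run):
1. the dish lies still under the end of the drain spout while the filter is still in place (horizontal distance between spout and dish_centre below 0.045 m and z of filter in the frame of mouth below 0.006 m and linear speed of dish below 0.02 m/s), for 0.2 s.
2. the filter is held, wholly out of the chamber, over its mouth (z of filter_foot in the frame of mouth above 0.004 m and horizontal distance between filter_foot and mouth below 0.03 m and angle between filter's own z axis and vertical below 0.25 rad and contact force between the fingers and filter above 1 N and contact force between filter and pump below 0.1 N and contact force between filter and dish below 0.1 N), for 0.2 s.
At the end, for the whole second after the job is handed in: filter gripped (over 1 N) and still (under 0.05 m/s), within 0.25 rad of upright, strainer foot over 4 mm above the chamber rim and within 30 mm of its axis, touching neither pump nor dish; dish flat and still on the counter, its centre within 45 mm in plan of the spout end (all of step 2 and horizontal distance between spout and dish_centre below 0.045 m and linear speed of dish below 0.02 m/s and height (world z) of dish below 0.006 m and angle between dish's own z axis and vertical below 0.1 rad and linear speed of filter below 0.05 m/s); the arm keeps its last pose, push and grip.
It fails at once if the dish is lifted off the counter (height (world z) of dish above 0.02 m).
It fails at once if a bystander is shifted by more than 20 mm or knocked over (distance of any of screwdriver, wrench, brush, hose_clamp, detergent, stain_jar, mug, elbow from where it was at the start of the episode above 0.02 m).
It also fails if it takes over 67 s, if anything falls off the work surface, if the arm or the gripper's body presses on something with over 40 N, if the wrist force passes 120 N, or if a joint passes its speed limit or range.

## Robot

A 6-joint arm with a two-finger parallel gripper is mounted at the origin on the work surface. World frame = base frame: x ahead of the robot, y to its left, z up, the work surface at z = 0. Lengths are in m, angles in rad, forces in N, time in s.
With the tool pointing down it reaches from about 0.3 to 0.85 m from the base axis. Payload 5.4 kg.
Tool frame: the origin (TCP) lies on the centre line of the jaws, within the pads' length; the fingertips stand 25 mm ahead of it and the grasp point (between the pads) lies 6 mm ahead of it (env.tip_reach is the distance from the TCP to the fingertips, in m); z points along the fingers, y is the line along which they close (so a half turn about z gives the same grasp; the last joint's range is limited). The gripper opens to 85 mm and grips with 20 to 120 N. Pads are 22 mm wide; open, the fingers measure 114 mm over their backs; the gripper's body (76 mm by 85 mm) begins 54 mm behind the grasp point. The pads swing forward as they close: fully open they stand 13 mm farther back than shut.
Start: joints at [1.047, 0.158, 1.597, -0, 1.386, -0.21], TCP at [0.177, 0.547, 0.256] pointing down, gripper open.
Joint ranges: [-2.91, 2.91], [-0.94, 2.29], [0.18, 2.7], [-1.29, 4.43], [0.17, 2.64], [-3, 3]. Speed limits (rad/s): [2.57, 2.57, 3.14, 3.14, 3.14, 3.14].

## Interface

Orientations are given as a rotation vector (axis times angle).
In Python, from plant import env, cams gives the robot as it stands.
- The arm moves only by the shell command python3 -m jog 'ROWS'. ROWS is JSON, a list of rows, each a list of 3 entries, a list of its own where there are three numbers: the shift along the tool's x, y, z in mm, then the turn, a rotation vector about the tool's x, y, z in rad, then the closure, from 0 (fully open) to 1 (shut). A call has 1 to 8 rows; each row is the pose to reach, as a shift and turn from the pose commanded when the call began, along the tool's axes at that moment; what a row does not reach only later rows make up. A row lasts 1/12 s, in which the tool goes at most 41.7 mm and 7.16 degrees, less where a joint would pass 70% of its speed; a pose out of reach is approached as far as the arm can. A call with a gripper value outside its range is refused whole. The fingers move at their own pace and stop on an object; the grip force is fixed at half the most. Time passes only in rows, so rows that repeat a pose let the fingers close. It gives the time, the measured TCP pose, the force, the opening and the grip force at its end, in the units of the state.
- env.observe(): the state, without advancing time (a new reading comes with each control period).
- cams.capture(name): name is "scene" or "top" or "wrist"; returns a dict with "pixels" (400x640x3 uint8, red, green, blue), "fx", "fy", "cx", "cy" (pixels), "cam_to_world" (4x4, takes a point from camera to world coordinates). Camera axes: x right, y down, z forward; pixel columns grow to the right and rows downward; lengths in m; the calibration is good to about 2 mm. The wrist camera is an equidistant fisheye: a pixel r from the principal point sees the ray r / f radians off the axis. A picture is of the moment at which its call begins. There is no depth.
- env.close_job(): hands the job in; it is judged then, once.
The state is a dict: "clock": time; "q": joint angles; "joint_velocities": joint speeds; "effort": joint torques, N m; "eef_pos": TCP position; "tcp_rot": TCP orientation; "wrist_force": force on the tool from outside, world axes, zero at the start; "torque": the same for the moment, N m; "gripper_width": opening from 0.0 (shut) to 1.0 (fully open); "gripper_force": force on a finger pad.
Only numpy, scipy, OpenCV 4.12 (cv2) and the standard library are available. Lean on these libraries where they do the work, as an engineer would, in place of code of your own. Each camera call takes 0.05 s, during which the arm holds its last target. There are 200 camera calls.

## Working session

There is one attempt and no reset: what is moved stays moved. The work goes in short steps, Python scripts to look and compute and a shell command to move; the robot and the scene stay as the last step left them, time stands still between calls to the robot, and variables do not carry over. Pictures are saved under pics/ and viewed, at most 10 in all, crops included, and the job is handed in when it is done.

```bash
ls; mkdir -p pics
cat > h.py <<'E'
import numpy as np, cv2
from scipy.spatial.transform import Rotation as R
from plant import env, cams
def cap(n,f=None):
    c=cams.capture(n)
    if f: cv2.imwrite('pics/'+f,c['pixels'][:,:,::-1])
    return c
def ray(c,u,v,fish=False):
    a,b=(u-c['cx'])/c['fx'],(v-c['cy'])/c['fy']
    if fish:
        r=np.hypot(a,b); s=np.sin(r)/r if r>1e-9 else 1; d=np.array([a*s,b*s,np.cos(r)])
    else: d=np.array([a,b,1.])
    T=np.array(c['cam_to_world']); return T[:3,3],T[:3,:3]@d
def plane(c,u,v,z,fish=False):
    o,d=ray(c,u,v,fish); return o+d*(z-o[2])/d[2]
def proj(c,p):
    T=np.linalg.inv(np.array(c['cam_to_world'])); q=T[:3,:3]@np.array(p)+T[:3,3]
    return c['fx']*q[0]/q[2]+c['cx'],c['fy']*q[1]/q[2]+c['cy']
E
python3 - <<'E'
from h import *
for n in ['top','scene']:
    c=cap(n,n+'0.png'); print(n,c['fx'],c['cx'],c['cy'],np.round(c['cam_to_world'],3).tolist())
s=env.observe(); print(s); print(env.tip_reach)
E
```

```text
pics
top 410.99173791112923 325.59131566793684 194.39584684758682 [[-0.061, -0.977, 0.204, 0.322], [-0.998, 0.06, -0.011, -0.021], [-0.002, -0.204, -0.979, 1.256], [0.0, 0.0, 0.0, 1.0]]
scene 480.99751250239103 322.9710406034137 197.93520002319627 [[-0.708, 0.402, -0.58, 1.246], [0.706, 0.384, -0.595, 0.66], [-0.016, -0.831, -0.555, 0.778], [0.0, 0.0, 0.0, 1.0]]
{'clock': 0.1, 'q': array([ 1.04693319e+00,  1.58983591e-01,  1.59808948e+00,  5.24494783e-06,
        1.38619778e+00, -2.10087642e-01]), 'joint_velocities': array([ 1.07403168e-04, -1.96734599e-03, -4.39243136e-03,  1.71851488e-03,
       -5.93881249e-05,  9.35043756e-05]), 'effort': array([-1.25189413e-04, -3.96995544e+01, -3.32336426e+01, -2.51532483e-04,
        4.20876531e-03, -2.29025767e-05]), 'eef_pos': array([0.17723611, 0.54648777, 0.25542511]), 'tcp_rot': array([-4.90764476e-01, -3.10240801e+00,  2.45721107e-03]), 'wrist_force': array([-0.35444212, -0.66183428,  0.13327793]), 'torque': array([0.07175722, 0.07828475, 0.01299484]), 'gripper_force': 0.0, 'gripper_width': 0.9998129087618424}
0.025
```

View pics/top0.png

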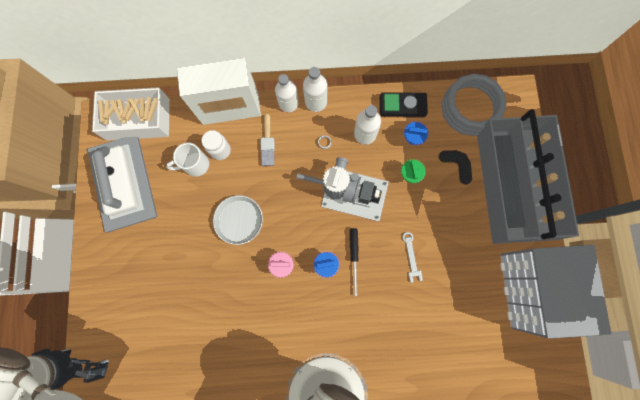

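View pics/scene0.png

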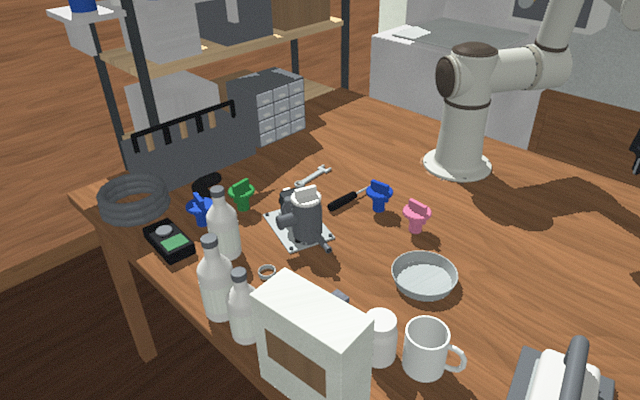

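The top view shows the dish at (238,220), the pump with its white cap at (337,181), the spout running left to about (298,178) and the hose stub at (341,163). The look-alike filters are pink (281,264), blue (326,264) and (416,133), and green (413,171). The white one at (337,181) is mounted on the pump, so it is the filter meant. I'll confirm it in a crop.

Run:
```python
from h import *
c=cap('top'); im=c['pixels'][:,:,::-1]
a=cv2.resize(im[140:240,285:395],None,fx=5,fy=5,interpolation=cv2.INTER_CUBIC)
cv2.imwrite('pics/crop.png',a)
for n,u,v,z in [('spout',298,178,.053),('cap',337,179,.147),('clamp',324,142,.006),('driverhi',354,230,0.01),('brush',267,163,0),('jar',216,145,.1),('mug',190,160,.09)]:
    print(n,np.round(plane(c,u,v,z),3))
hsv=cv2.cvtColor(im,cv2.COLOR_BGR2HSV); m=((hsv[:,:,1]<70)&(hsv[:,:,2]>60)).astype(np.uint8)
m[:,:205]=0;m[:,270:]=0;m[:190]=0;m[250:]=0
k=max(cv2.findContours(m,0,2)[0],key=cv2.contourArea); e=cv2.fitEllipse(cv2.convexHull(k)); print(e,plane(c,*e[0],.028))
```

```text
spout [0.628 0.046 0.053]
cap [ 0.595 -0.067  0.147]
clamp [ 0.753 -0.04   0.006]
driverhi [ 0.466 -0.114  0.01 ]
brush [0.697 0.145 0.   ]
jar [0.731 0.28  0.1  ]
mug [0.693 0.36  0.09 ]
((237.32931518554688, 219.59242248535156), (48.6756477355957, 50.539794921875), 52.82042694091797) [0.51688233 0.23612725 0.028     ]
```

View pics/crop.png

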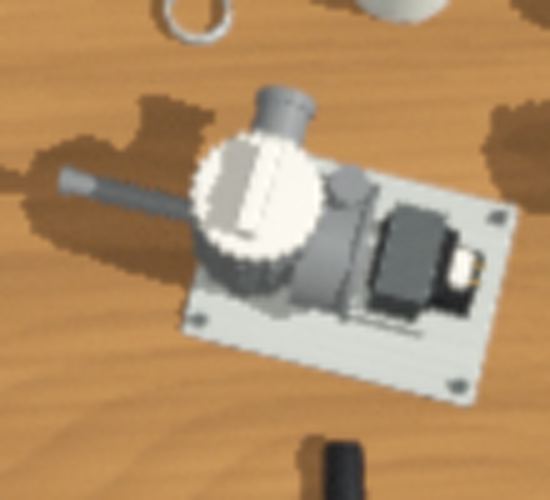

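The crop confirms a white cap on the pump. Its disc centre is at about (336.6,179.4), the bar runs roughly along the hose-stub direction, and the spout tip is at (297.4,175.8). I'll push the dish from behind with both open fingertips, heading for the spout.

```bash
cat >> h.py <<'E'
def go(xyz,yhead=None):
    s=env.observe(); M=R.from_rotvec(s['tcp_rot']).as_matrix()
    sh=M.T@(np.array(xyz)-s['eef_pos'])*1000; t=None
    if yhead is not None:
        y=np.degrees(np.arctan2(M[1,1],M[0,1])); t=np.radians((y-yhead+90)%180-90)
        Rt=R.from_matrix(np.array([[np.sin(np.radians(yhead)),np.cos(np.radians(yhead)),0],[-np.cos(np.radians(yhead)),np.sin(np.radians(yhead)),0],[0,0,-1]]).T.reshape(3,3).T) if 0 else None
    print('shift',np.round(sh,1),'turn z',t,'tilt',np.round(M[2,:],3),'q6',s['q'][5])
E
python3 - <<'E'
from h import *
c=cap('top'); sp=plane(c,297.4,175.8,.053); ax=plane(c,336.6,179.4,.135); print(sp,ax,np.linalg.norm(sp[:2]-ax[:2]))
go([.468,.319,.20],30.7)
E
```

```text
[0.63530224 0.04750579 0.053     ] [ 0.59678777 -0.0665413   0.135     ] 0.12037484360403392
shift [-346.7 -126.7   55.8] turn z 0.7211684475105271 tilt [ 0.    -0.001 -1.   ] q6 -0.21009940872958474
```

```bash
sed -i '/Rt=/d' h.py
python3 -m jog '[[[-40,-15,0],[0,0,0.1],0],[[-80,-30,7],[0,0,0.2],0],[[-120,-44,14],[0,0,0.3],0],[[-160,-59,22],[0,0,0.4],0],[[-200,-73,30],[0,0,0.5],0],[[-240,-88,38],[0,0,0.6],0],[[-280,-102,46],[0,0,0.7],0],[[-320,-117,56],[0,0,0.7],0]]'
python3 - <<'E'
from h import *
go([.465,.319,.04],32)
E
```

```text
clock: 0.87
eef_pos: [0.4375, 0.343, 0.203]
tcp_rot: [1.531, 2.743, 0.001]
wrist_force: [0.3, 1.1, -0.2]
gripper_width: 1.0
gripper_force: 0.0
shift [-34.9  10.6 163. ] turn z -0.0058745902207523295 tilt [ 0.     0.001 -1.   ] q6 -0.10512286973649057
```

```bash
python3 -m jog '[[[-10,3,34],[0,0,0],0],[[-20,6,68],[0,0,0],0],[[-30,9,102],[0,0,0],0],[[-35,11,135],[0,0,0],0],[[-35,11,160],[0,0,0],0],[[-35,11,171],[0,0,0],0],[[-35,11,171],[0,0,0],0]]'
python3 - <<'E'
from h import *
c=cap('top','push0.png')
d=np.array([np.cos(np.radians(-58)),np.sin(np.radians(-58))])
s=env.observe(); print(s['eef_pos'],s['wrist_force']); go([*(np.array([.635,.0475])-.07*d),.032],32)
cc=np.array([.517,.236])-s['eef_pos'][:2]; print('dish rel along,lat',cc@d,cc@[-d[1],d[0]])
E
```

```text
clock: 1.45
eef_pos: [0.4615, 0.3195, 0.029]
tcp_rot: [-1.523, -2.743, 0.008]
wrist_force: [-1.1, -0.0, 0.1]
gripper_width: 1.0
gripper_force: 0.0
[0.4630924  0.32039972 0.03133594] [-0.01346188  0.36072169  0.69751417]
shift [-252.5    1.5   -0.8] turn z -0.0013727274486206344 tilt [ 0.    -0.002 -1.   ] q6 -0.16648696814220568
dish rel along,lat 0.10014169299868962 0.000991200095645256
```

View pics/push0.png

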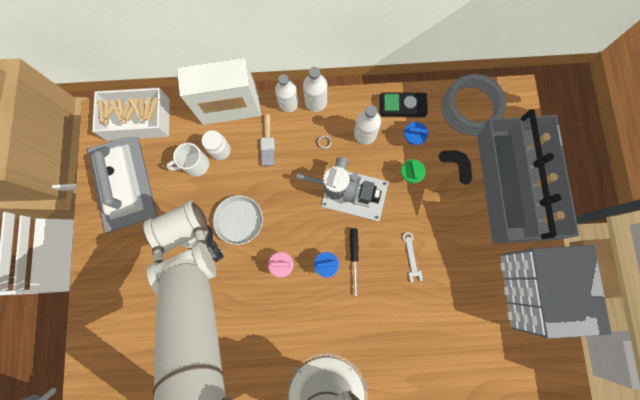

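The gripper is at about (212,245), right behind the dish (238,220) and lined up towards the spout. Now I'll push.

```bash
python3 -m jog '[[[-15,0,0],[0,0,0],0],[[-30,0,0],[0,0,0],0],[[-45,0,0],[0,0,0],0],[[-60,0,0],[0,0,0],0],[[-75,0,0],[0,0,0],0],[[-90,0,0],[0,0,0],0],[[-105,0,0],[0,0,0],0],[[-120,0,0],[0,0,0],0]]'
python3 -m jog '[[[-15,0,0],[0,0,0],0],[[-30,0,0],[0,0,0],0],[[-45,0,0],[0,0,0],0],[[-60,0,0],[0,0,0],0],[[-75,0,0],[0,0,0],0],[[-90,0,0],[0,0,0],0],[[-102,0,0],[0,0,0],0],[[-102,0,0],[0,0,0],0]]'
python3 - <<'E'
from h import *
c=cap('top','push1.png'); s=env.observe(); print(s['eef_pos'],s['wrist_force']); 
print('spout px',proj(c,[.635,.0475,.028]))
cv2.imwrite('pics/push1c.png',cv2.resize(c['pixels'][120:280,200:400,::-1],None,fx=4,fy=4-.25))
E
```

```text
clock: 2.17
eef_pos: [0.529, 0.2192, 0.0347]
tcp_rot: [1.523, 2.745, 0.005]
wrist_force: [-0.3, 1.3, -1.5]
gripper_width: 1.001
gripper_force: 0.9
clock: 2.83
eef_pos: [0.5837, 0.13, 0.0334]
tcp_rot: [1.526, 2.742, 0.001]
wrist_force: [0.1, 0.6, -0.0]
gripper_width: 1.004
gripper_force: 0.2
[0.58276113 0.1307373  0.03286813] [ 0.33962966  0.02502066 -0.14926732]
spout px (np.float64(297.9661554603593), np.float64(177.91321529906338))
```

View pics/push1c.png

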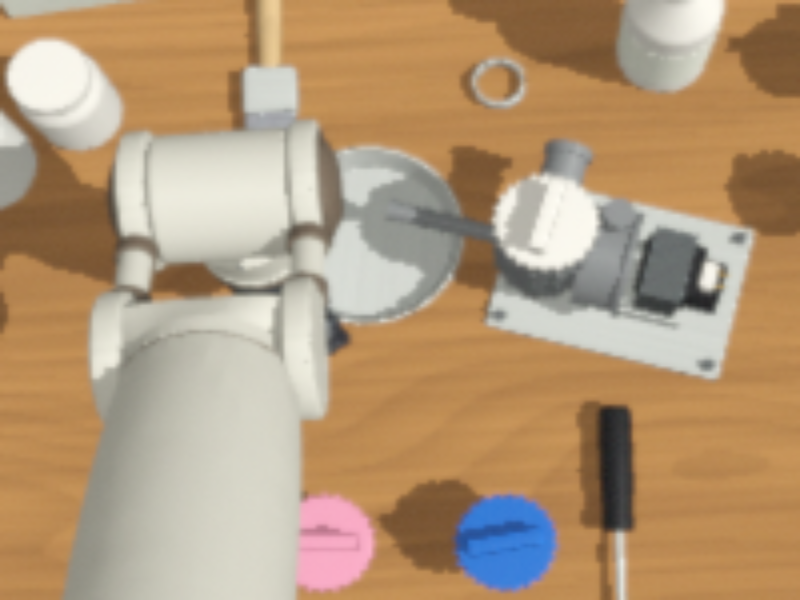

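The dish's right edge is at full-image column 316, its top at row 159 and its bottom at row 206, so its centre is about (291,183). The target is (298,178), so about 22 mm of pushing remains.

```bash
python3 -m jog '[[[-8,0,0],[0,0,0],0],[[-16,0,0],[0,0,0],0],[[-22,0,0],[0,0,0],0],[[-22,0,0],[0,0,0],0],[[-22,0,0],[0,0,0],0]]'
python3 -m jog '[[[12,0,0],[0,0,0],0],[[30,0,0],[0,0,0],0],[[55,0,-30],[0,0,0],0],[[60,0,-70],[0,0,0],0],[[60,0,-110],[0,0,0],0],[[60,0,-150],[0,0,0],0],[[60,0,-190],[0,0,0],0],[[60,0,-220],[0,0,0],0]]'
python3 - <<'E'
from h import *
go([.597,-.0665,.28],71.3)
E
```

```text
clock: 3.3
eef_pos: [0.5932, 0.1128, 0.032]
tcp_rot: [1.525, 2.746, -0.001]
wrist_force: [-0.6, 0.4, 0.4]
gripper_width: 1.001
gripper_force: 0.1
clock: 3.97
eef_pos: [0.5612, 0.1654, 0.2559]
tcp_rot: [1.522, 2.744, 0.003]
wrist_force: [0.4, 0.3, 0.5]
gripper_width: 1.001
gripper_force: 0.0
shift [-215.7  -92.3  -23.9] turn z -0.6864756421301409 tilt [-0.002  0.003 -1.   ] q6 -0.4775948889759943
```

```bash
python3 -m jog '[[[-30,-13,-3],[0,0,-0.1],0],[[-60,-26,-6],[0,0,-0.2],0],[[-90,-39,-9],[0,0,-0.3],0],[[-120,-52,-12],[0,0,-0.4],0],[[-150,-65,-15],[0,0,-0.5],0],[[-180,-78,-20],[0,0,-0.6],0],[[-216,-92,-24],[0,0,-0.69],0],[[-216,-92,-24],[0,0,-0.69],0]]'
python3 -m jog '[[[0,0,0],[0,0,0],0],[[0,0,0],[0,0,0],0]]'
python3 - <<'E'
from h import *
go([.597,-.0665,.28],71.3)
t=cap('top'); s=cap('scene'); w=cap('wrist')
print('fw',w['fx'],w['cx'],w['cy'])
a=np.hstack([cv2.resize(t['pixels'][130:255,240:400],(480,375)),np.zeros((375,0,3),np.uint8)])
b=cv2.resize(s['pixels'][160:290,240:400],(320,260))
o=np.zeros((600,800,3),np.uint8); o[:400,:640]=w['pixels']; o[400:,:256]=cv2.resize(t['pixels'][130:255,240:400],(256,200)); o[400:,300:556]=cv2.resize(s['pixels'][160:285,240:400],(256,200))
cv2.imwrite('pics/over.png',o[:,:,::-1]); cv2.imwrite('pics/w1.png',w['pixels'][:,:,::-1])
E
```

```text
clock: 4.63
eef_pos: [0.5979, -0.0731, 0.2767]
tcp_rot: [0.508, 3.098, -0.006]
wrist_force: [-0.5, 0.5, 0.3]
gripper_width: 1.002
gripper_force: 0.0
clock: 4.8
eef_pos: [0.5969, -0.0666, 0.2756]
tcp_rot: [-0.507, -3.099, -0.001]
wrist_force: [0.8, 1.2, 0.0]
gripper_width: 0.998
gripper_force: 0.0
shift [-0.1  0.1 -4.4] turn z 0.0018794305631886692 tilt [ 0.001  0.    -1.   ] q6 -1.5585914065667226
fw 309.70691628693146 321.00702225983866 201.14607535305245
```

View pics/over.png

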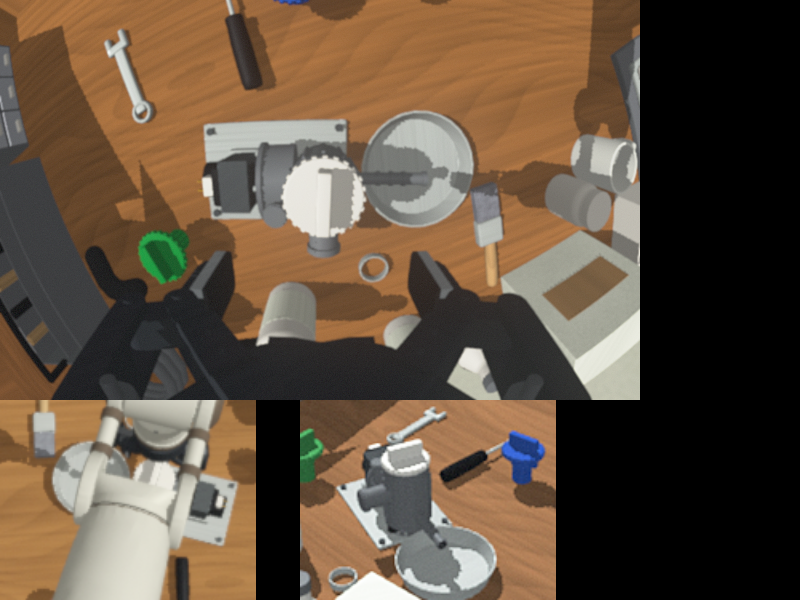

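Wrist view: dish ellipse centre about (418,168) with the spout tip about (430,178) over its middle; cap disc centre about (325,197), bar top face spanning x 316–331, y 170–232, almost parallel to the pads. Next I'll work out the bar's position and angle.

Run:
```python
from h import *
w=cap('wrist'); p=w['pixels']
print('dish',plane(w,418,168,.028,True),'spout',plane(w,430,178,.053,True))
g=p.min(2).astype(int); hsv=cv2.cvtColor(p,cv2.COLOR_RGB2HSV)
for y in range(166,238,6): print(y,g[y,306:362:2])
m=((hsv[:,:,1]<30)&(hsv[:,:,2]>140)).astype(np.uint8); m[:,:270]=0;m[:,375:]=0;m[:140]=0;m[250:]=0
k=max(cv2.findContours(m,0,2)[0],key=cv2.contourArea); e=cv2.fitEllipse(cv2.convexHull(k)); print(e,'cap',plane(w,*e[0],.132,True))
```

```text
dish [0.62668579 0.05188656 0.028     ] spout [0.6358799  0.05692395 0.053     ]
166 [225 223 224 224 224 223 224 222 221 223 223 222 223 221 221 220 219 223
 222 222 204 161 103  95  95  71  60  68]
172 [223 223 223 223 224 221 174 145 143 137 136 133 128 135 143 144 142 141
 144 143 144 142 141 143 143 110  84  76]
178 [223 223 223 223 223 220 228 226 224 223 223 221 204 147 142 145 143 143
 142 142 140 141 142 141 180 215 191 206]
184 [224 223 223 222 222 218 227 226 225 221 221 221 194 142 142 144 142 142
 145 142 141 140 141 153 214 220 221 205]
190 [223 223 222 223 224 223 227 225 224 223 221 221 189 141 143 142 141 144
 143 142 144 144 139 161 217 222 221 221]
196 [223 224 225 224 223 223 228 226 224 222 222 222 183 141 146 143 142 143
 141 142 144 143 141 173 210 221 219 221]
202 [221 223 222 223 223 226 229 225 223 223 221 220 176 139 143 144 143 142
 142 143 141 144 138 161 221 221 219 221]
208 [222 222 223 223 220 223 228 224 223 221 222 218 168 139 141 142 142 143
 142 142 141 140 147 210 220 219 221 218]
214 [221 222 222 222 219 225 228 224 224 221 220 213 155 141 142 141 142 141
 142 141 144 141 143 202 221 220 195 100]
220 [222 221 221 221 220 222 227 223 221 221 222 210 148 140 141 142 142 141
 139 141 139 141 149 177 176 155 126  59]
226 [223 221 221 221 220 222 225 223 221 219 220 205 139 138 146 159 143 138
 140 138 140 131 141 112  72  61  60  56]
232 [121 164 213 223 221 221 225 223 223 219 218 198 189 219 219 204 165 181
 186 131  69  71  75  69  72  73  71  72]
((322.7742614746094, 195.78079223632812), (82.37513732910156, 85.15702056884766), 85.24735260009766) cap [ 0.59617648 -0.06256878  0.132     ]
```

Run:
```python
from h import *
w=cap('wrist')
a=plane(w,324.5,175,.159,True); b=plane(w,323,231,.159,True); print(a,b,np.linalg.norm(a-b),(a+b)/2,'bar head',np.degrees(np.arctan2(*(b-a)[[1,0]])))
c=(a+b)/2; go([c[0],c[1],.139],None)
```

```text
[ 0.57386591 -0.05402686  0.159     ] [ 0.61746818 -0.06971274  0.159     ] 0.046337937411975116 [ 0.59566705 -0.0618698   0.159     ] bar head -19.78614688061594
shift [  2.7   3.7 136.9] turn z None tilt [ 0.  0. -1.] q6 -1.5599209355731476
```

```bash
python3 -m jog '[[[1,2,35],[0,0,0],0],[[3,4,70],[0,0,0.02],0],[[3,4,95],[0,0,0.02],0],[[3,4,108],[0,0,0.02],0],[[3,4,114],[0,0,0.02],0],[[3,4,114],[0,0,0.02],0],[[3,4,114],[0,0,0.02],0]]'
python3 -m jog '[[[0,0,0],[0,0,0],0.5],[[0,0,0],[0,0,0],0.8],[[0,0,0],[0,0,0],1],[[0,0,0],[0,0,0],1],[[0,0,0],[0,0,0],1],[[0,0,0],[0,0,0],1],[[0,0,0],[0,0,0],1],[[0,0,0],[0,0,0],1]]'
python3 -m jog '[[[0,0,0],[0,0,0],1],[[0,0,0],[0,0,0],1],[[0,0,0],[0,0,0],1],[[0,0,0],[0,0,0],1],[[0,0,0],[0,0,0],1],[[0,0,0],[0,0,0],1]]'
python3 -c "
from h import *
s=env.observe();print(s['eef_pos'],s['wrist_force'],s['torque'],s['gripper_width'],s['gripper_force'])"
```

```text
clock: 5.63
eef_pos: [0.5967, -0.063, 0.1637]
tcp_rot: [0.537, 3.093, -0.001]
wrist_force: [0.3, -0.4, 0.7]
gripper_width: 1.004
gripper_force: 0.0
clock: 6.3
eef_pos: [0.5959, -0.0629, 0.1625]
tcp_rot: [0.537, 3.095, -0.0]
wrist_force: [-0.4, 0.3, 2.9]
gripper_width: 0.123
gripper_force: 60.9
clock: 6.8
eef_pos: [0.5959, -0.0629, 0.1625]
tcp_rot: [0.537, 3.095, -0.0]
wrist_force: [-0.4, 0.8, 4.1]
gripper_width: 0.123
gripper_force: 61.1
[ 0.59593544 -0.06292663  0.16246884] [-0.3884946   0.75508898  4.07253182] [-0.0356876   0.00082031 -0.09815801] 0.12267404783468455 61.11475467681885
```

The bar is gripped at about 12 mm width. I'll try one direction gently.

```bash
python3 -m jog '[[[0,0,0],[0,0,0.05],1],[[0,0,0],[0,0,0.1],1],[[0,0,0],[0,0,0.15],1],[[0,0,0],[0,0,0.2],1],[[0,0,0],[0,0,0.2],1],[[0,0,0],[0,0,0.2],1]]'
python3 -c "
from h import *
s=env.observe();print(s['eef_pos'],s['wrist_force'],s['torque'],s['q'][5])"
```

```text
clock: 7.3
eef_pos: [0.596, -0.0628, 0.1624]
tcp_rot: [0.842, 3.026, 0.0]
wrist_force: [0.6, 0.1, 5.4]
gripper_width: 0.125
gripper_force: 61.3
[ 0.59602548 -0.06279911  0.16244619] [0.64519068 0.09749351 5.39711882] [ 0.06944506 -0.01529519 -0.09937992] -1.3347345826204973
```

It turned 11.5° with no torque rise, so this is the loosening way. I'll continue to about 59°.

```bash
python3 -m jog '[[[0,0,0],[0,0,0.08],1],[[0,0,0],[0,0,0.16],1],[[0,0,0],[0,0,0.24],1],[[0,0,0],[0,0,0.32],1],[[0,0,0],[0,0,0.40],1],[[0,0,0],[0,0,0.45],1],[[0,0,0],[0,0,0.45],1]]'
python3 -c "
from h import *
s=env.observe();print(s['wrist_force'],s['torque'],s['q'][5])"
python3 -m jog '[[[0,0,0],[0,0,0.08],1],[[0,0,0],[0,0,0.16],1],[[0,0,0],[0,0,0.24],1],[[0,0,0],[0,0,0.32],1],[[0,0,0],[0,0,0.38],1],[[0,0,0],[0,0,0.38],1],[[0,0,0],[0,0,0.38],1]]'
python3 -c "
from h import *
s=env.observe();print(s['eef_pos'],s['wrist_force'],s['torque'],s['q'][5])"
```

```text
clock: 7.88
eef_pos: [0.5961, -0.0629, 0.1624]
tcp_rot: [1.497, 2.761, 0.0]
wrist_force: [0.6, -0.8, 5.0]
gripper_width: 0.122
gripper_force: 61.3
[ 0.5809307  -0.82098967  5.00823991] [ 0.01619845  0.03633967 -0.14021831] -0.8834166117930725
clock: 8.47
eef_pos: [0.5975, -0.0629, 0.1627]
tcp_rot: [1.987, 2.428, 0.005]
wrist_force: [6.1, 0.2, 1.6]
gripper_width: 0.125
gripper_force: 60.8
[ 0.59752768 -0.06287372  0.1626952 ] [6.0850254  0.19220585 1.57929173] [ 0.15098164 -1.11040899  0.10576788] -0.5059608904855303
```

There is a 6 N side load at the end of the turn, so I'll check for a touch before lifting.

Run:
```python
from h import *
s=cap('scene'); w=cap('wrist')
o=np.zeros((600,800,3),np.uint8); o[:400,:640]=s['pixels']; o[400:,:320]=cv2.resize(w['pixels'],(320,200))
cv2.imwrite('pics/turn.png',o[:,:,::-1]); print(env.observe()['wrist_force'])
```

```text
[6.90758793 0.04208387 1.22411073]
```

View pics/turn.png

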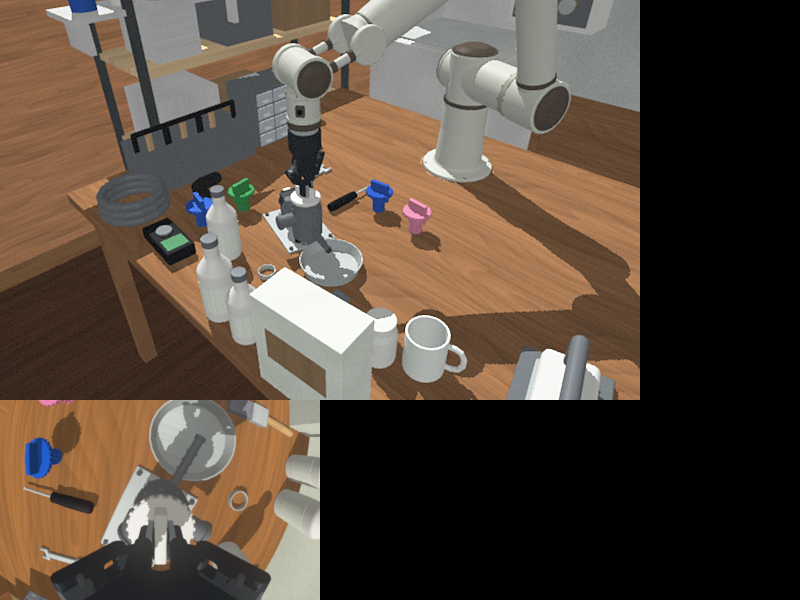

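Nothing else touches: the scene shows the gripper clear of the bottles, with the dish (330,262) under the spout. The load comes from the lugs. Now I'll lift gently.

```bash
python3 -m jog '[[[0,0,-3],[0,0,0],1],[[0,0,-6],[0,0,0],1],[[0,0,-9],[0,0,0],1],[[0,0,-12],[0,0,0],1],[[0,0,-12],[0,0,0],1]]'
python3 -c "
from h import *
s=env.observe();print(s['eef_pos'],s['wrist_force'],s['torque'],s['gripper_width'])"
```

```text
clock: 8.98
eef_pos: [0.5971, -0.0621, 0.1736]
tcp_rot: [1.988, 2.43, 0.006]
wrist_force: [5.8, 2.9, -1.2]
gripper_width: 0.123
gripper_force: 60.6
[ 0.59708739 -0.06205612  0.17359665] [ 5.80675876  2.94972271 -1.16566144] [ 0.51646424 -1.3492814   0.16603097] 0.12330335631568319
```

```bash
python3 -m jog '[[[0,0,-10],[0,0,0],1],[[0,0,-20],[0,0,0],1],[[0,0,-30],[0,0,0],1],[[0,0,-40],[0,0,0],1],[[0,0,-50],[0,0,0],1],[[0,0,-60],[0,0,0],1],[[0,0,-66],[0,0,0],1],[[0,0,-66],[0,0,0],1]]'
python3 -m jog '[[[0,0,0],[0,0,0],1],[[0,0,0],[0,0,0],1],[[0,0,0],[0,0,0],1],[[0,0,0],[0,0,0],1]]'
python3 - <<'E'
from h import *
st=env.observe();print(st['eef_pos'],st['wrist_force'],st['torque'],st['gripper_width'])
s=cap('scene'); w=cap('wrist')
o=np.zeros((600,800,3),np.uint8); o[:,:]=cv2.resize(s['pixels'][140:290,220:420],(800,600)); o[:170,:272]=cv2.resize(w['pixels'],(272,170))
cv2.imwrite('pics/lift.png',o[:,:,::-1])
E
```

```text
clock: 9.65
eef_pos: [0.5966, -0.0631, 0.2424]
tcp_rot: [1.99, 2.427, 0.002]
wrist_force: [0.3, -0.3, -0.9]
gripper_width: 0.131
gripper_force: 60.5
clock: 9.98
eef_pos: [0.5953, -0.0627, 0.2393]
tcp_rot: [-1.991, -2.428, 0.001]
wrist_force: [0.4, 0.1, -1.4]
gripper_width: 0.122
gripper_force: 60.5
[ 0.59532657 -0.06271077  0.23932088] [ 0.43636079  0.08290131 -1.41108547] [-0.02667738  0.00773608  0.03786017] 0.12199973244668104
```

View pics/lift.png

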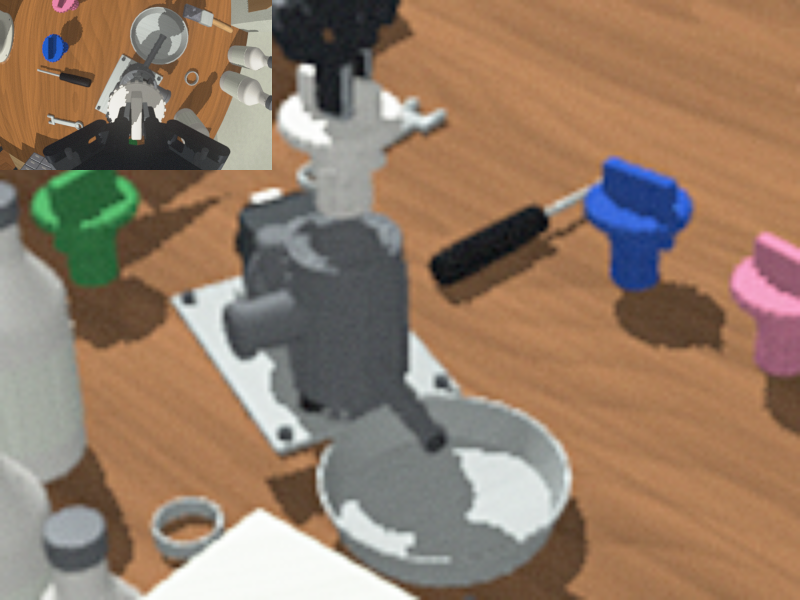

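The filter hangs upright, with its strainer foot (crop 345,215) about 24 mm above the rim and over the mouth. The measured weight is 1.4 N, so it hangs free. The spout end (433,438) is over the dish. Handing in.

```bash
python3 -c "
from plant import env
print(env.close_job())"
```

```text
the job is handed in; nothing more can be done
None
```

I handed the job in with the filter gripped upright, its strainer about 24 mm above the chamber mouth, and the dish about 1 cm off centre under the spout; bystanders looked undisturbed, but no verdict came back.

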